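# Dry-fit a loose tenon and hold the height gauge on it

## Robot

A 7-joint arm with a two-finger parallel gripper is mounted at the origin on the work surface. World frame = base frame: x ahead of the robot, y to its left, z up, the work surface at z = 0. Lengths are in mm, angles in degrees, forces in N, time in s.
With the tool pointing down it reaches from about 400 to 875 mm from the base axis. Payload 6.5 kg.
Tool frame: the origin (TCP) lies between the finger pads; the fingertips stand 17 mm ahead of it and the grasp point (between the pads) lies 2 mm behind it; z points along the fingers, y is the line along which they close (so a half turn about z gives the same grasp; the last joint's range is limited). The gripper opens to 85 mm and grips with 20 to 120 N. Pads are 22 mm wide; open, the fingers measure 114 mm over their backs; the gripper's body (76 mm by 85 mm) begins 54 mm behind the grasp point. The pads swing forward as they close: fully open they stand 13 mm farther back than shut.
Start: joints at [60.035, 30.733, -0.252, 88.115, 0.149, 61.152, -4.079], TCP at [286.696, -583.348, 248.29] pointing down, gripper open.
Joint ranges: [-154.64, 154.64], [-21.42, 123.67], [-72.66, 72.17], [13.99, 137.28], [-74.86, 254.86], [10.95, 109.41], [-158.01, 158.01]. Speed limits (degrees/s): [136.94, 136.94, 180, 180, 180, 180, 180].

## Interface

Orientations are given as [roll, pitch, yaw] about the fixed x, y, z axes, in that order (R = Rz(yaw) Ry(pitch) Rx(roll)).
In Python, from bench import get_state, camera, calibration, job_done gives the robot as it stands.
- The arm moves only by the tool carry_out, never from a script. Its argument "motion" is a list of rows, each a list of 3 entries, a list of its own where there are three numbers: the gripper command: -1 is fully open, 1 is shut, values between are in proportion, then the shift along the world's x, y, z each as a share of 0.3 m, from -1 to 1, then the turn, a rotation vector about the world's x, y, z each as a share of 90 degrees, from -1 to 1. A call has 1 to 10 rows; each row shifts and turns the commanded pose from where the row before left it; what a row does not reach is not made up. A row lasts 1/8 s, in which the tool goes at most 62.5 mm and 10.7 degrees, less where a joint would pass 70% of its speed; a pose out of reach is approached as far as the arm can. A call with a number of a shift or a turn outside -1 to 1 is refused whole. A call with a gripper value outside its range is refused whole. The fingers move at their own pace and stop on an object; "force" is the grip in N (left out, the last holds). Time passes only in rows, so rows that do not move let the fingers close. It gives the time, the measured TCP pose, the force, the opening and the grip force at its end, in the units of the state.
- get_state(): the state, without advancing time (a new reading comes with each control period).
- camera(name): name is "side" or "top" or "wrist"; returns the picture (420x560x3 uint8, red, green, blue); there is no depth.
- calibration(name): a dict with "fovy" (degrees; the focal length in pixels is half the picture's height over the tangent of half this angle, whatever the lens; pixels are square), "cx", "cy" (the principal point, pixels), "R" (3x3) and "t" (3): a world point X has camera coordinates R X + t; the wrist camera has in their place "tool_from_camera" (4x4, takes a point from camera to tool coordinates, whose origin is the TCP and whose axes are the flange's). Camera axes: x right, y down, z forward; pixel columns grow to the right and rows downward; lengths in mm; the calibration is good to about 2 mm. A picture is of the moment at which its call begins: read the wrist's pose just before it. calibration takes no time and is no camera call.
- job_done(): hands the job in; it is judged then, once.
The state is a dict: "time_s": time; "qpos": joint angles; "dq": joint speeds; "joint_torque": joint torques, N m; "position": TCP position; "ee_rot": TCP orientation; "ft_force": force on the tool from outside, world axes, zero at the start; "wrist_torque": the same for the moment, N m; "opening": finger opening in mm; "gripper_force": force on a finger pad.
Only numpy, scipy, OpenCV 4.12 (cv2) and the standard library are available. Lean on these libraries where they do the work, as an engineer would, in place of code of your own. Each camera call takes 0.05 s, during which the arm holds its last target. There are 200 camera calls.

## Task

Take the long loose tenon out of the slotted block and stand it upright in the mortise of the clamped table leg, pushed fully home, and let go of it. Then take the digital height gauge, straddle the tenon with its two feet flat on the leg, one on each side along the leg's length, the gauge upright and its plunger tip on the middle of the tenon's end, and press it down gently (a few newtons, well under 20). Finish while still holding the gauge pressed there so that I can read it; leave the two short tenons, the glue bottle and the mallet alone.

Things in the scene. Friction and masses are not known exactly. Their poses are not given: they have to be found in the camera images.
- mortise (a point): Middle of the mouth of the mortise, level with the leg's upper face, 78 mm above the bench. z up, y along the leg, x across it towards the fence and clamp handles. A blind slot 15.6 mm (x) by 29.6 mm (y), 38 mm deep, mouth bevelled 1.5 mm; pencil lines point to its middle from all four sides.
- leg: The table leg: pale timber 62 mm wide (x), 400 mm long (y), 60 mm high, immovable on a plywood jig under two toggle clamps. These stand 105 mm and more from the mortise along y and reach 32 mm above the leg's upper face; the rest of the jig lies below that face. Origin in the middle of its underside; axes as for the mortise.
- tenon_mid (a point): Centre of the long tenon: a pale beech slip 14 mm thick (x), 28 mm wide (y), edges rounded, 75 mm long (z, up), ends bevelled 2 mm. At the start it stands 25 mm deep in a slot of the dark block with 1 mm of play all round, its top 86 mm above the bench. It draws straight up, gripped over its 14 mm thickness.
- tenon_top (a point): Middle of the long tenon's upper end, 37.5 mm above its centre; axes as for the tenon. Fully home in the mortise it stands 37 mm above the leg's upper face.
- tenon: The same long tenon, about 22 g; origin in the middle of its lower end, 37.5 mm below its centre.
- block: Dark wooden block, fixed, 56 mm (x) by 190 mm (y), 36 mm high; origin in the middle of its underside. Three slots in a row along y, 60 mm apart, hold the long tenon and the two short ones, in any order, their 28 mm width along the row.
- gauge_mid (a point): Centre of the digital height gauge, 67 mm above the soles of its feet. z up, y from foot to foot, x through its thickness, display on -x (which may face either way). 24 mm thick all over, 134 mm high, about 0.28 kg. Its grey housing, 62 mm wide, 64 to 134 mm above the soles, is gripped over the 24 mm. It starts standing free on the bench.
- gauge: The same gauge, origin midway between its feet at sole level. Its lower part is an aluminium bridge 104 mm wide (y) with a foot at each end, each 24 mm (x) by 16 mm (y); the gap between the feet is 72 mm wide and 50 mm high, with the plunger in its middle.
- gauge_tip (a point): Lower end of the gauge's plunger: a steel rod with a flat round tip 12 mm across, on the gauge's middle line between the feet.
- plunger (a joint): Upward travel of the plunger into the gauge, 0 to 0.047 m: 0 when hanging down, its tip then 2 mm above the soles. It slides freely up against a soft spring (0.5 to 1 N). With the feet flat on the leg and the tip on the tenon fully home it stands at 0.035.
- short_a_mid (a point): Centre of a short tenon (14 x 28 x 50 mm) standing in another slot of the block, its top 61 mm above the bench. Leave alone.
- short_b_mid (a point): Centre of the other short tenon, same size, in the remaining slot. Leave alone.
- glue: White glue bottle 62 mm across and 180 mm high standing at the far end of the bench; origin in the middle of its base. Leave alone.
- mallet: Wooden joiner's mallet lying at the far end of the bench: head 70 x 130 mm and 60 mm high, handle 215 mm long; origin under the head's middle, handle along its +x. Leave alone.
Not all that is in view belongs to the job. There is more than one size of the gauge; the job needs the smaller.

How it is judged:
By the outcome, as a careful person would: the job done as asked, in the order asked, and still so for the second after the job is handed in, while the arm keeps its last pose, push and grip.
It also fails if it takes over 58 s, if anything falls off the work surface, if the arm or the gripper's body presses on something with over 40 N, if the wrist force passes 120 N, or if a joint passes its speed limit or range.

## Working session

There is one attempt and no reset: what is moved stays moved. The work goes in short steps, Python scripts to look and compute and a tool call to move; the robot and the scene stay as the last step left them, time stands still between calls to the robot, and variables do not carry over. Pictures are saved under pics/ and viewed, at most 10 in all, crops included, and the job is handed in when it is done.

Besides the shell and the picture viewer there is one more tool, called by a JSON object that holds its "api" and its "payload". carry_out: Moves the arm, as the interface text tells. Its arguments: {"type":"object","properties":{"motion":{"type":"array","items":{"type":"array"}},"force":{"type":"number"}},"required":["motion"]}

```bash
mkdir -p pics; cat > h.py <<'E'
import numpy as np,cv2
from bench import get_state,camera,calibration,job_done
from scipy.spatial.transform import Rotation as Ro
def cam(n,s=None):
    s=s or get_state(); c=calibration(n); f=210/np.tan(np.radians(c['fovy'])/2)
    if 'R' in c: return f,c['cx'],c['cy'],np.array(c['R']),np.array(c['t'])
    T=np.array(c['tool_from_camera']); R=Ro.from_euler('xyz',s['ee_rot'],degrees=True).as_matrix()
    Rw=R@T[:3,:3]; p=R@T[:3,3]+s['position']
    return f,c['cx'],c['cy'],Rw.T,-Rw.T@p
def px(C,X):
    f,cx,cy,R,t=C; q=R@np.array(X,float)+t; return np.array([cx+f*q[0]/q[2],cy+f*q[1]/q[2]])
def ray(C,u,v,z):
    f,cx,cy,R,t=C; d=R.T@np.array([(u-cx)/f,(v-cy)/f,1]); o=-R.T@t
    return o+d*(z-o[2])/d[2]
def snap(n,name):
    s=get_state(); im=camera(n); cv2.imwrite('pics/'+name,im[:,:,::-1]); np.save('pics/'+name+'.npy',np.array([s['position'],s['ee_rot']])); return s,im
E
python3 - <<'E'
from h import *
print(get_state()); 
for n in ('side','top','wrist'): print(n,calibration(n))
a=snap('side','s0.png');b=snap('top','t0.png')
E
```

```text
{'time_s': 0.0, 'qpos': array([60.03365555, 30.77706857, -0.25441339, 88.17145658,  0.14922241,
       61.15112759, -4.08165591]), 'dq': array([-0.02386402,  0.01271478,  0.00845247,  0.07498917, -0.01514659,
       -0.04047859,  0.02693588]), 'joint_torque': array([ 1.29488879e-03, -5.83416831e+01,  1.04951028e+00, -2.59108293e+01,
        1.25059768e-02,  9.53785755e-03, -2.35068046e-05]), 'position': array([ 286.42605946, -582.8159899 ,  247.412729  ]), 'ee_rot': array([-1.79900957e+02,  7.46400654e-03,  2.61755046e+01]), 'ft_force': array([ 0.54624664, -0.00466452, -0.05773033]), 'wrist_torque': array([-0.03919961,  0.0271499 ,  0.01110889]), 'gripper_force': 0.0, 'opening': 85.40109114541823}
side {'fovy': 48.51605314568663, 'cx': 283.40217877047644, 'cy': 214.85221485308944, 'R': array([[-0.91853569, -0.39487789, -0.0190696 ],
       [-0.23834682,  0.59161859, -0.77018065],
       [ 0.31540924, -0.70289324, -0.63754067]]), 't': array([468.61365533, 220.6055413 , 892.98685327])}
top {'fovy': 52.971169307630426, 'cx': 284.3798410596735, 'cy': 210.73995424082239, 'R': array([[ 0.00391776, -0.99998698, -0.00327086],
       [-0.98633281, -0.00332544, -0.16473172],
       [ 0.16471869,  0.00387153, -0.98633299]]), 't': array([-58.97328993, 570.86401718, 884.68622729])}
wrist {'fovy': 60.28070212894019, 'cx': 283.8400696541428, 'cy': 205.4077726411592, 'tool_from_camera': array([[ 2.27637645e-04, -9.62690443e-01, -2.70604989e-01,
         6.71632233e+01],
       [ 9.99999970e-01,  2.44709852e-04, -2.93497795e-05,
        -8.65622825e-01],
       [ 9.44744588e-05, -2.70604974e-01,  9.62690469e-01,
        -1.25638087e+02],
       [ 0.00000000e+00,  0.00000000e+00,  0.00000000e+00,
         1.00000000e+00]])}
```

View pics/s0.png

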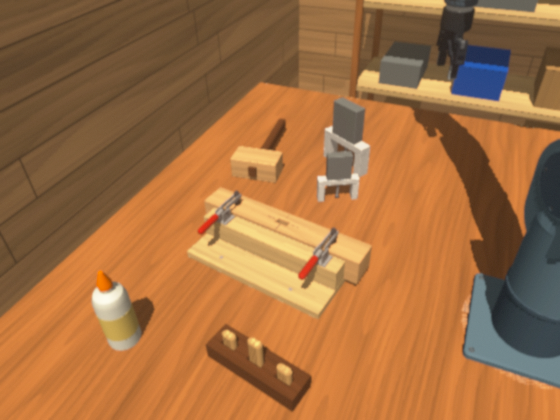

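View pics/t0.png

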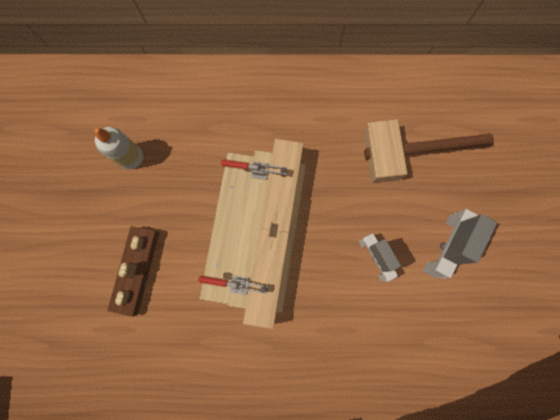

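The top view shows the block at about (133,270), with the long tenon in the middle slot at (125,270). The mortise is at (273,230) and the smaller gauge at (380,257). In the side view the long tenon is at (256,350).

```bash
python3 - <<'E'
from h import *
t=cv2.imread('pics/t0.png');s=cv2.imread('pics/s0.png')
def c(im,x,y,w,h,W,H): return cv2.resize(im[y:y+h,x:x+w],(W,H),interpolation=cv2.INTER_CUBIC)
M=np.zeros((600,800,3),np.uint8)
M[:300,:300]=c(t,95,220,75,75,300,300)  # x4
M[:300,300:600]=c(t,235,195,75,75,300,300)
M[300:,:300]=c(t,345,220,75,75,300,300)
M[300:,300:600]=c(s,300,140,75,75,300,300)
M[:300,600:]=c(s,235,320,50,75,200,300)
M[300:,600:]=c(s,255,190,50,75,200,300)
cv2.imwrite('pics/m.png',M)
T=cam('top');S=cam('side')
print('tenon',ray(T,125,267,86),ray(S,256,341,86))
print('mort',ray(T,273,230,78),ray(S,283,223,78))
print('leg ends',ray(T,289,142,78),ray(T,260,326,78))
print('gauge top',ray(T,383,257,134),ray(S,339,153,134))
print('block',[ray(T,*p,36).round() for p in((126,228),(156,230),(109,312),(137,315))])
E
```

```text
tenon [445.17137838 273.09909059  86.        ] [440.31517834 275.05176083  86.        ]
mort [524.43764626 -33.03511171  78.        ] [522.58483385 -30.3844622   78.        ]
leg ends [719.08467666 -66.56249693  78.        ] [326.89046783  -8.10961568  78.        ]
gauge top [ 465.08319912 -251.37734028  134.        ] [ 472.63966912 -264.32666843  134.        ]
block [array([533., 296.,  36.]), array([529., 228.,  36.]), array([350., 320.,  36.]), array([344., 259.,  36.])]
```

View pics/m.png

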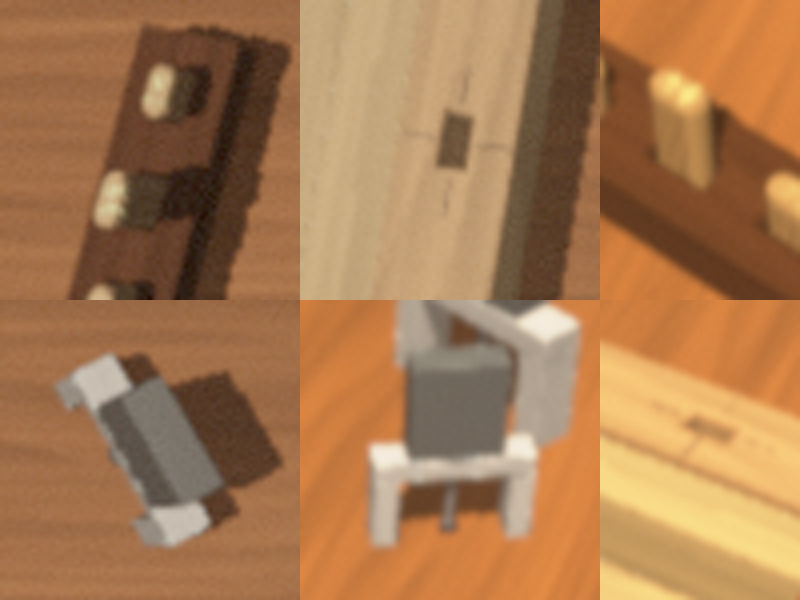

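{"api": "carry_out", "payload": {"motion": [[-1,[0.087,0.156,0.03],[0,0,-0.055]],[-1,[0.087,0.156,0.03],[0,0,-0.055]],[-1,[0.087,0.156,0.03],[0,0,-0.055]],[-1,[0.087,0.156,0.03],[0,0,-0.055]],[-1,[0.087,0.156,0.03],[0,0,-0.055]],[-1,[0.087,0.156,0.0],[0,0,-0.055]],[-1,[0.087,0.156,0.0],[0,0,-0.055]],[-1,[0,0,0],[0,0,0]]]}}

```text
time_s: 1.1
position: [471.7, -250.7, 293.0]
ee_rot: [-179.9, -0.0, -8.0]
ft_force: [-1.1, -0.2, 0.1]
opening: 85.5
gripper_force: 0.0
```

```bash
python3 - <<'E'
from h import *
s,_=snap('wrist','w1.png'); print(s['position'],s['ee_rot'],s['qpos'],s['time_s'])
E
```

```text
[ 471.70518788 -250.65196721  293.04977817] [-1.79864977e+02 -8.90769035e-03 -8.02353487e+00] [ 24.72531011  16.70263938  -1.82259091 102.84074091   0.44927114
  60.49159542 -75.2654593 ] 1.1
```

{"api": "carry_out", "payload": {"motion": [[-1,[0.05,0.185,0],[0,0,0]],[-1,[0.05,0.185,0],[0,0,0]],[-1,[0.05,0.185,0],[0,0,0]],[-1,[0.037,0.185,0],[0,0,0]],[-1,[0,0,0],[0,0,0]]]}}

```text
time_s: 1.78
position: [525.9, -29.9, 293.1]
ee_rot: [-179.9, 0.0, -8.1]
ft_force: [0.0, 0.0, -0.6]
opening: 85.8
gripper_force: 0.0
```

```bash
python3 - <<'E'
from h import *
s,_=snap('wrist','w2.png'); print(s['position'],s['ee_rot'],s['qpos'],s['time_s'])
E
```

```text
[525.85678896 -29.91316139 293.10459331] [-1.79899218e+02  2.20357368e-02 -8.09144160e+00] [   5.76351422   16.25509879   -8.91196598  103.55046036    2.73968992
   60.41124016 -102.24271339] 1.775
```

{"api": "carry_out", "payload": {"motion": [[-1,[-0.05,0.2,-0.02],[0,0,0]],[-1,[-0.05,0.2,-0.02],[0,0,0]],[-1,[-0.05,0.2,-0.02],[0,0,0]],[-1,[-0.06,0.2,-0.02],[0,0,0]],[-1,[-0.06,0.2,-0.02],[0,0,0]],[-1,[0,0.02,-0.02],[0,0,0]],[-1,[0,0,0],[0,0,0]]]}}

```text
time_s: 2.7
position: [445.6, 269.1, 256.6]
ee_rot: [179.9, 0.0, -8.6]
ft_force: [0.9, -0.4, 0.5]
opening: 85.5
gripper_force: 0.0
```

```bash
python3 - <<'E'
from h import *
s,_=snap('wrist','w3.png'); print(s['position'],s['ee_rot'],s['qpos'],s['time_s'])
M=np.zeros((600,800,3),np.uint8)
for i,(x,y) in enumerate([(0,0),(400,0),(0,300)]): M[y:y+300,x:x+400]=cv2.resize(cv2.imread(f'pics/w{i+1}.png'),(400,300),interpolation=cv2.INTER_AREA)
cv2.imwrite('pics/m2.png',M)
E
```

```text
[445.63051596 269.09390083 256.64842418] [ 1.79879760e+02  2.70241348e-02 -8.60112995e+00] [ -21.19838883   18.75085645  -18.25649258  106.25261429    7.03629575
   56.18657532 -141.08673486] 2.7
```

View pics/m2.png

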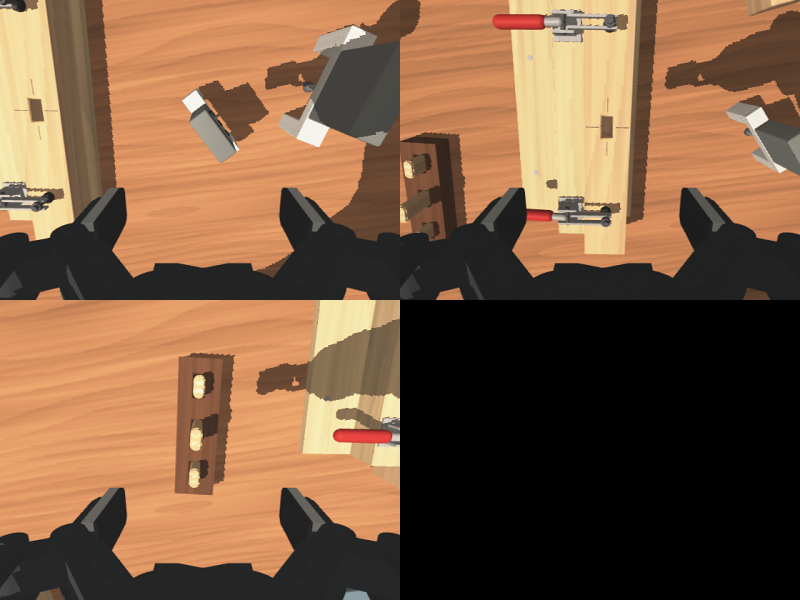

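The wrist views show the gauge at (215,135), the mortise at (607-400,127) and the long tenon in the middle slot at (196,138), all in half-scale panel pixels. Next I zoom in on each.

```bash
python3 - <<'E'
from h import *
M=np.zeros((600,800,3),np.uint8)
def c(n,x,y,w,h,k): return cv2.resize(cv2.imread(f'pics/{n}.png')[y:y+h,x:x+w],(w*k,h*k),interpolation=cv2.INTER_CUBIC)
M[:600,:400]=c('w3',235,80,80,120,5)
M[:300,400:]=c('w1',245,110,100,75,4)[:, :400]
M[300:,400:]=c('w2',240,140,100,75,4)
cv2.imwrite('pics/m3.png',M)
E
```

```text
(no output)
```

View pics/m3.png

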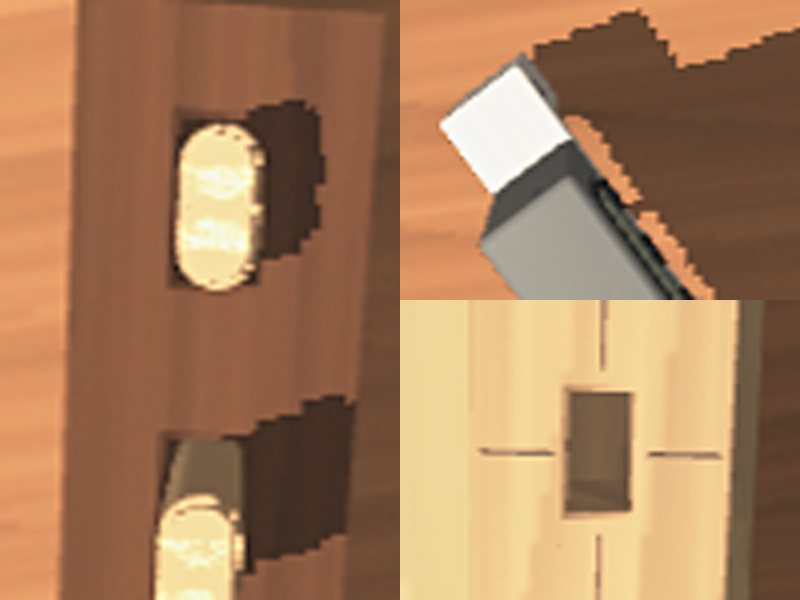

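The crops show the short tenon's top at about (279,121) in w3. The mortise mouth centre is at (599,453), which is px (289.8,178.3). The tenon and gauge are cut off, so I crop them again.

```bash
python3 - <<'E'
from h import *
M=np.zeros((600,800,3),np.uint8)
def c(n,x,y,w,h,k): return cv2.resize(cv2.imread(f'pics/{n}.png')[y:y+h,x:x+w],(w*k,h*k),interpolation=cv2.INTER_CUBIC)
M[:600,:400]=c('w3',235,160,80,120,5)
M[:,400:]=c('w1',250,115,100,150,4)
cv2.imwrite('pics/m4.png',M)
E
```

```text
(no output)
```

View pics/m4.png

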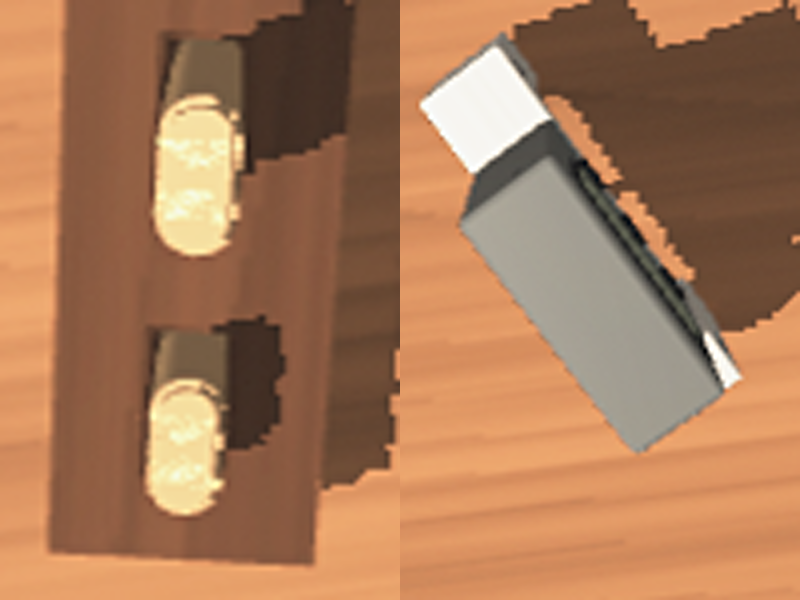

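```bash
python3 - <<'E'
from h import *
def C(n):
    p=np.load(f'pics/{n}.png.npy'); return cam('wrist',dict(position=p[0],ee_rot=p[1]))
a=C('w1');b=C('w2');c=C('w3')
print('tenon',ray(c,274.4,195.2,85.5))
A=ray(c,278.8,121.4,60.5);B=ray(c,272.2,249.4,60.5);print(A,B,(A+B)/2,np.linalg.norm(A-B),np.degrees(np.arctan2(*(A-B)[1::-1])))
print('mort',ray(b,289.5,178.2,78))
P=ray(b,240+202/4,140+10/4,78);Q=ray(b,240+199/4,140+300/4,78);print(np.degrees(np.arctan2(*(P-Q)[1::-1])),P,Q)
K=[(565,388),(633,392),(632,513),(562,517)]
print(np.array([ray(b,240+(u-400)/4,140+(v-300)/4,78)[:2] for u,v in K]))
e=np.array([ray(b,240+(u-400)/4,140+(v-300)/4,78)[:2] for u,v in [(740,300),(726,600)]]);print(e,np.degrees(np.arctan2(*(e[0]-e[1])[::-1])))
G=np.array([ray(a,250+u/4,115+v/4,134) for u,v in[(60,222),(150,155),(323,390),(240,452)]]);print('g',G.mean(0),np.linalg.norm(np.diff(G,axis=0),axis=1),[np.degrees(np.arctan2(*(d)[1::-1])) for d in (G[1]-G[2],G[0]-G[3])])
E
```

```text
tenon [439.20998127 277.6892683   85.5       ]
[497.69020713 265.15249641  60.5       ] [380.60105189 289.67899325  60.5       ] [439.14562951 277.41574483  60.5       ] 119.63034449460108 -11.830612881237908
mort [523.28072803 -34.72840256  78.        ]
-8.39094916683894 [556.71726066 -40.27140942  78.        ] [486.67708624 -29.94008132  78.        ]
[[539.83207146 -29.1225719 ]
 [536.63100352 -44.93247775]
 [507.4215553  -40.8634136 ]
 [508.81013024 -23.92279484]]
[[554.4931241  -72.38681591]
 [482.29552253 -60.93130357]] -9.01589749022633
g [ 468.3625851  -262.05622312  134.        ] [22.29505653 59.97638359 21.53194348] [np.float64(28.493294676329562), np.float64(29.2286971614263)]
```

{"api": "carry_out", "payload": {"motion": [[-1,[-0.021,0.028,-0.1],[0,0,-0.036]],[-1,[0,0,-0.15],[0,0,0]],[-1,[0,0,-0.15],[0,0,0]],[-1,[0,0,-0.15],[0,0,0]],[-1,[0,0,-0.065],[0,0,0]],[-0.3,[0,0,0],[0,0,0]]]}}

```text
time_s: 3.5
position: [439.0, 276.7, 71.8]
ee_rot: [179.8, 0.1, -11.9]
ft_force: [-0.3, -0.6, 0.4]
opening: 70.2
gripper_force: 0.0
```

```bash
python3 - <<'E'
from h import *
s,_=snap('wrist','w4.png'); print(s['position'],s['ee_rot'],s['opening'],s['time_s'],px(cam('wrist',s),[439.2,277.6,86]))
E
```

```text
[438.99827056 276.74552664  71.82909686] [ 1.79812432e+02  6.05580085e-02 -1.19183909e+01] 70.22327734973017 3.5 [280.94194682 304.17713561]
```

View pics/w4.png

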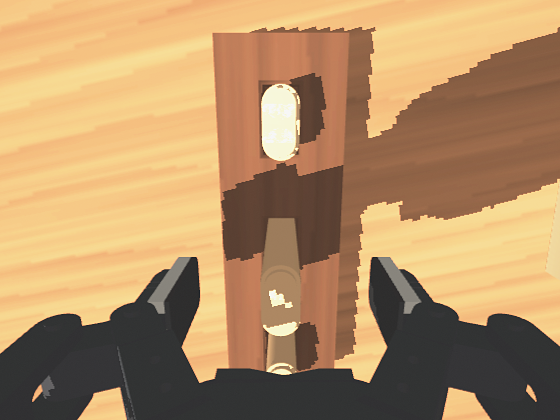

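The long tenon's top is at (281,301), centred between the pads at (198 and 372). I close and lift.

{"api": "carry_out", "payload": {"motion": [[1,[0,0,0],[0,0,0]],[1,[0,0,0],[0,0,0]],[1,[0,0,0],[0,0,0]],[1,[0,0,0],[0,0,0]],[1,[0,0,0],[0,0,0]]], "force": 45}}

```text
time_s: 4.18
position: [439.0, 279.6, 73.8]
ee_rot: [-180.0, -0.1, -11.7]
ft_force: [0.4, -2.0, 6.2]
opening: 13.1
gripper_force: 46.4
```

{"api": "carry_out", "payload": {"motion": [[1,[0,0,0.05],[0,0,0]],[1,[0,0,0.1],[0,0,0]],[1,[0,0,0.15],[0,0,0]],[1,[0,0,0.15],[0,0,0]],[1,[0,0,0],[0,0,0]]]}}

```text
time_s: 4.8
position: [440.4, 281.6, 212.3]
ee_rot: [-179.7, -0.3, -11.7]
ft_force: [0.3, 0.4, -0.5]
opening: 12.7
gripper_force: 45.4
```

```bash
python3 - <<'E'
from h import *
s=get_state();print(s['position'],s['ee_rot'],s['ft_force'],s['dq'].round(1),s['qpos'].round(1))
s,_=snap('wrist','w5.png'); s=get_state();print(s['position'],s['ee_rot'],s['ft_force'],s['time_s'])
for n in('side','top'):snap(n,n+'5.png')
s=get_state();print(s['position'],s['ee_rot'],s['opening'])
M=np.zeros((420,800,3),np.uint8)
M[:,:560]=cv2.imread('pics/w5.png');M[:,560:]=cv2.resize(cv2.imread('pics/side5.png')[230:335,230:290],(240,420),interpolation=cv2.INTER_CUBIC)
cv2.imwrite('pics/m5.png',M)
E
```

```text
[440.39606354 281.5636446  212.29702195] [-179.66422363   -0.32504018  -11.70892216] [ 0.28565241  0.40337305 -0.46549524] [-0.5  3.2  0.8  3.2  0.8 -2.1 -0.6] [ -23.1   21.9  -17.9  108.8    8.6   50.1 -147. ]
[439.28508125 280.53869405 210.10261562] [-1.79831795e+02 -1.73267795e-01 -1.17120975e+01] [-0.56640198  0.2557629  -0.79990157] 4.85
[437.94653267 279.44435766 207.63054662] [ 1.79963234e+02  3.00385763e-02 -1.17147353e+01] 13.271961008949415
```

View pics/m5.png

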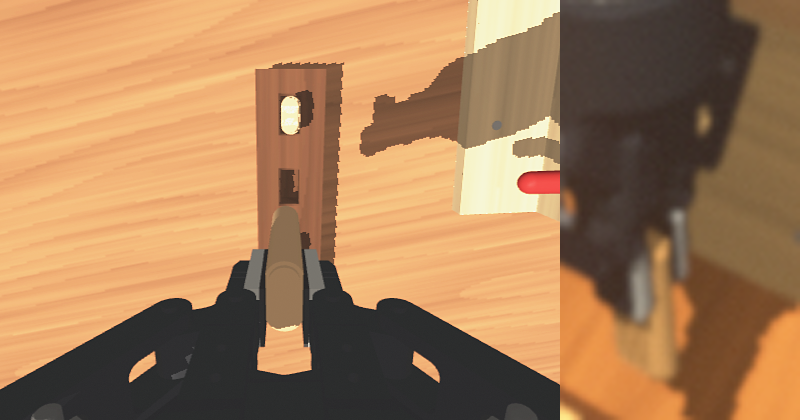

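The tenon is held, with its top at about (285,298) and its far lower end at about (287,207). The slot is empty and the short tenon is undisturbed.

```bash
python3 - <<'E'
from h import *
s=get_state();print(s['position'],s['ee_rot'],s['time_s'])
c=calibration('wrist');T=np.array(c['tool_from_camera']);f=210/np.tan(np.radians(c['fovy'])/2)
Ri=T[:3,:3].T; C=(f,c['cx'],c['cy'],Ri,-Ri@T[:3,3])
print('top',ray(C,284.5,298,-13)); 
for x in(0,2,4): print(x,px(C,[x,0,-13]),px(C,[x+14,0,-13]),px(C,[x-14,0,-13]),px(C,[x+14,0,61]),px(C,[x,7,-13])-px(C,[x,-7,-13]))
E
```

```text
[437.94653267 279.44435766 207.63054662] [ 1.79963234e+02  3.00385763e-02 -1.17147353e+01] 4.95
top [  1.72473263   0.39815313 -13.        ]
0 [283.35847605 302.40377228] [283.3530157  265.68822032] [283.36361893 336.98467302] [283.53010238 206.21467644] [4.00135677e+01 7.84861477e-03]
2 [283.35771611 297.29387759] [283.35220802 260.25730808] [283.36290262 332.16815208] [283.53008759 202.61727103] [4.01854495e+01 7.92436307e-03]
4 [283.3569496  292.13989351] [283.35139315 254.77807748] [283.3621803  327.31129128] [283.53007271 198.99967885] [4.03588143e+01 8.00112919e-03]
```

{"api": "carry_out", "payload": {"motion": [[1,[0.047,-0.173,0],[0,0,0.017]],[1,[0.047,-0.173,0],[0,0,0.017]],[1,[0.047,-0.173,0],[0,0,0]],[1,[0.047,-0.173,0],[0,0,0]],[1,[0.047,-0.173,0],[0,0,0]],[1,[0.047,-0.173,0],[0,0,0]],[1,[0,0,0],[0,0,0]],[1,[0,0,0],[0,0,0]],[1,[0,0,0],[0,0,0]]]}}

```text
time_s: 6.08
position: [522.5, -29.9, 207.4]
ee_rot: [-180.0, 0.1, -8.5]
ft_force: [-0.0, 0.4, 0.3]
opening: 13.5
gripper_force: 45.5
```

```bash
python3 - <<'E'
from h import *
s,im=snap('wrist','w6.png');s=get_state();print(s['position'],s['ee_rot'],s['ft_force'],s['time_s'])
C=cam('wrist',s);print(px(C,[523.3,-34.7,78]))
a=im[60:270,200:400,::-1]
M=cv2.resize(a,(800,840)[:2] if 0 else (570,600),interpolation=cv2.INTER_CUBIC)
cv2.imwrite('pics/m6.png',M)
E
```

```text
[522.60074727 -29.95321633 207.53980302] [-1.79977189e+02  5.66180329e-02 -8.50429990e+00] [ 1.406206   -0.08230418  0.03504924] 6.125
[290.11011959 197.01982978]
```

View pics/m6.png

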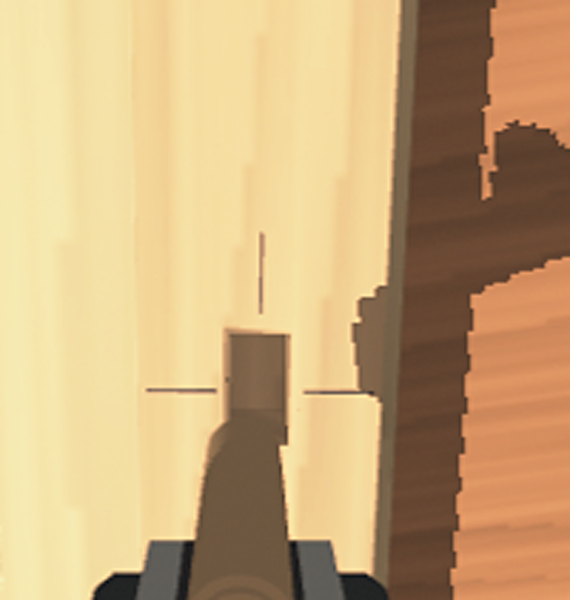

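The mortise centre is at about (290.4,197.2) in the picture, against a prediction of (290.1,197.0), so they agree. The tenon's lower end is about 3.5 mm short of it in y. I shift it and descend.

{"api": "carry_out", "payload": {"motion": [[1,[0,-0.012,-0.08],[0,0,0]],[1,[0,0,-0.08],[0,0,0]],[1,[0,0,-0.03],[0,0,0]],[1,[0,0,0],[0,0,0]],[1,[0,0,0],[0,0,0]],[1,[0,0,-0.03],[0,0,0]],[1,[0,0,-0.02],[0,0,0]],[1,[0,0,-0.02],[0,0,0]],[1,[0,0,0],[0,0,0]]]}}

```text
time_s: 7.25
position: [522.6, -35.0, 129.3]
ee_rot: [-180.0, 0.1, -8.6]
ft_force: [0.7, 0.9, -0.4]
opening: 13.0
gripper_force: 45.5
```

{"api": "carry_out", "payload": {"motion": [[1,[0,0,-0.03],[0,0,0]],[1,[0,0,-0.03],[0,0,0]],[1,[0,0,-0.02],[0,0,0]],[1,[0,0,0],[0,0,0]],[1,[0,0,0],[0,0,0]]]}}

```text
time_s: 7.88
position: [522.9, -35.0, 105.8]
ee_rot: [-180.0, 0.0, -8.7]
ft_force: [-1.1, 1.0, -0.4]
opening: 13.3
gripper_force: 45.4
```

{"api": "carry_out", "payload": {"motion": [[1,[0,0,-0.01],[0,0,0]],[1,[0,0,-0.007],[0,0,0]],[1,[0,0,0],[0,0,0]]]}}

```text
time_s: 8.25
position: [523.9, -35.4, 102.6]
ee_rot: [180.0, -0.1, -8.7]
ft_force: [-4.7, 0.5, 17.8]
opening: 13.1
gripper_force: 48.5
```

{"api": "carry_out", "payload": {"motion": [[1,[0,0,-0.008],[0,0,0]],[1,[0,0,0],[0,0,0]],[1,[0,0,0],[0,0,0]]]}}

```text
time_s: 8.62
position: [524.5, -35.7, 102.1]
ee_rot: [179.9, -0.2, -8.7]
ft_force: [-10.0, -0.8, 38.6]
opening: 13.2
gripper_force: 52.0
```

{"api": "carry_out", "payload": {"motion": [[1,[0,0,0.015],[0,0,0]],[-1,[0,0,0],[0,0,0]],[-1,[0,0,0],[0,0,0]],[-1,[0,0,0],[0,0,0]],[-1,[0,0,0.05],[0,0,0]],[-1,[0,0,0.12],[0,0,0]],[-1,[0,0,0.15],[0,0,0]],[-1,[0,0,0.15],[0,0,0]],[-1,[0,0,0],[0,0,0]],[-1,[0,0,0],[0,0,0]]]}}

```text
time_s: 9.88
position: [522.7, -35.2, 243.9]
ee_rot: [180.0, 0.0, -8.7]
ft_force: [-0.2, -0.1, -0.9]
opening: 85.2
gripper_force: 0.0
```

```bash
python3 - <<'E'
from h import *
s,im=snap('wrist','w7.png');s=get_state();print(s['position'],s['ee_rot'],s['opening'],s['time_s'])
_,sd=snap('side','side7.png')
C=cam('wrist',s);print('pred top',px(C,[523.3,-34.7,115]),'mouth',px(C,[523.3,-34.7,78]))
S=cam('side');p=px(S,[523.3,-34.7,115]);q=px(S,[523.3,-34.7,78]);print('side',p,q)
M=np.zeros((600,800,3),np.uint8)
M[:,:500]=cv2.resize(im[130:280,220:345,::-1],(500,600),interpolation=cv2.INTER_CUBIC)
M[:,500:]=cv2.resize(sd[170:270,258:308,::-1],(300,600),interpolation=cv2.INTER_CUBIC)
cv2.imwrite('pics/m7.png',M)
E
```

```text
[522.26533348 -35.1967041  243.21715546] [ 1.79985496e+02  9.06565354e-02 -8.65304356e+00] 85.62858546456341 9.925
pred top [282.7903732  197.96703728] mouth [282.90433301 186.62599239]
side [283.14966192 208.74662797] [283.47382162 221.74525545]
```

View pics/m7.png

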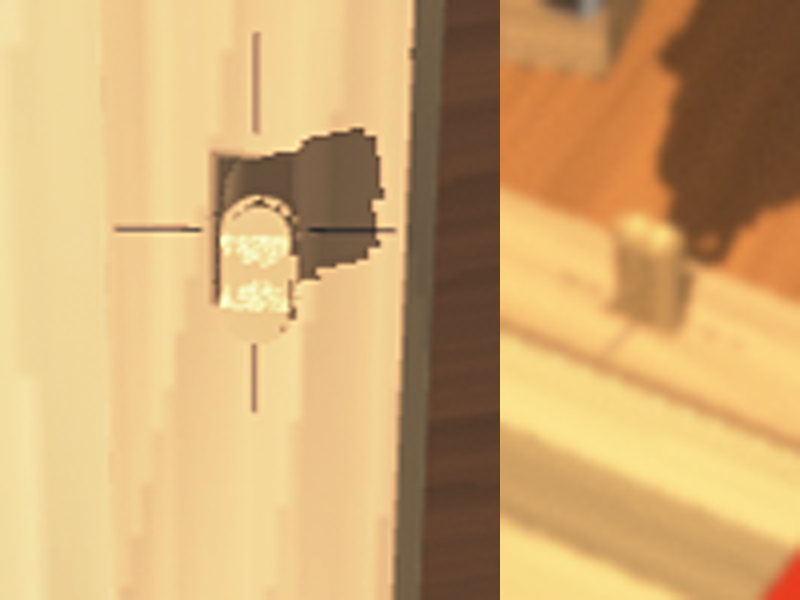

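The tenon is home: its top is seen at (284,197.5) against a predicted (282.8,198), upright in the mouth. Next is the gauge. The picture views are used up, so from here I measure numerically.

{"api": "carry_out", "payload": {"motion": [[-1,[-0.036,-0.151,0],[0,0,0.0834]],[-1,[-0.036,-0.151,0],[0,0,0.0834]],[-1,[-0.036,-0.151,0],[0,0,0.0834]],[-1,[-0.036,-0.151,0],[0,0,0.0834]],[-1,[-0.036,-0.151,0],[0,0,0.0834]],[-1,[0,0,0],[0,0,0]],[-1,[0,0,0],[0,0,0]],[-1,[0,0,0],[0,0,0]]]}}

```text
time_s: 10.98
position: [469.4, -260.0, 243.5]
ee_rot: [-179.9, -0.0, 29.0]
ft_force: [0.3, 0.8, -0.9]
opening: 85.6
gripper_force: 0.0
```

```bash
cat >> h.py <<'E'
def face(im,seed,tol=10):
    m=np.zeros((422,562),np.uint8); im=np.ascontiguousarray(im[:,:,::-1])
    cv2.floodFill(im,m,tuple(int(round(v)) for v in seed),0,(tol,)*3,(tol,)*3,4|(255<<8)|cv2.FLOODFILL_MASK_ONLY|cv2.FLOODFILL_FIXED_RANGE)
    cs,_=cv2.findContours(m[1:-1,1:-1],cv2.RETR_EXTERNAL,cv2.CHAIN_APPROX_NONE); c=max(cs,key=cv2.contourArea)
    return cv2.boxPoints(cv2.minAreaRect(c)),cv2.contourArea(c)
E
python3 - <<'E'
from h import *
p=np.load('pics/w1.png.npy');C=cam('wrist',dict(position=p[0],ee_rot=p[1]))
def rep(C,im,s):
  for t in (10,18,25):
    b,a=face(im,px(C,s),t);G=np.array([ray(C,*q,134) for q in b]);d=G[1]-G[0];e=G[2]-G[1]
    l=d if np.linalg.norm(d)>np.linalg.norm(e) else e
    print(t,b.round(1).tolist(),a,G.mean(0).round(1),np.linalg.norm(d),np.linalg.norm(e),np.degrees(np.arctan2(l[1],l[0])))
rep(C,cv2.imread('pics/w1.png')[:,:,::-1],[468.4,-262,134])
s,im=snap('wrist','w8.png');s=get_state();print(s['position'],s['ee_rot'],s['time_s'])
rep(cam('wrist',s),im,[468.4,-262,134])
E
```

```text
10 [[264.6000061035156, 171.10000610351562], [286.20001220703125, 154.60000610351562], [329.8999938964844, 211.8000030517578], [308.29998779296875, 228.3000030517578]] 1810.5 [ 468.7 -260.2  134. ] 21.640706125360893 59.16049394383156 -150.51559671522764
18 [[264.29998779296875, 170.8000030517578], [286.20001220703125, 154.3000030517578], [330.0, 212.6999969482422], [308.1000061035156, 229.1999969482422]] 1882.0 [ 468.5 -260.1  134. ] 21.796054358955555 60.014273162674 -151.04268070635297
25 [[264.0, 170.6999969482422], [286.29998779296875, 154.0], [330.20001220703125, 212.60000610351562], [308.0, 229.3000030517578]] 1913.0 [ 468.5 -260.1  134. ] 22.111613997970302 60.16585380368008 -151.03589101780585
[ 469.44896179 -260.11704968  243.61021173] [-1.79952438e+02 -3.72853033e-04  2.89889685e+01] 11.025
10 [[270.0, 166.0], [302.0, 166.0], [302.0, 249.0], [270.0, 249.0]] 2254.0 [ 468.5 -261.1  134. ] 20.97781848679158 58.504618805304546 -150.21961839472513
18 [[270.0, 250.0], [270.0, 165.0], [303.0, 165.0], [303.0, 250.0]] 2338.0 [ 468.6 -261.5  134. ] 59.92063439528552 21.617018499273858 28.40874900231216
25 [[270.0, 165.0], [303.0, 165.0], [303.0, 250.0], [270.0, 250.0]] 2362.5 [ 468.6 -261.5  134. ] 21.61701899291843 59.91787391878232 -150.17676461804325
```

{"api": "carry_out", "payload": {"motion": [[-1,[-0.003,-0.004,-0.12],[0,0,0]],[-1,[0,0,-0.14],[0,0,0]],[-1,[0,0,-0.14],[0,0,0]],[-1,[0,0,-0.052],[0,0,0]],[0,[0,0,0],[0,0,0]],[0.3,[0,0,0],[0,0,0]],[1,[0,0,0],[0,0,0]],[1,[0,0,0],[0,0,0]],[1,[0,0,0],[0,0,0]]], "force": 60}}

```text
time_s: 12.15
position: [468.9, -263.2, 109.6]
ee_rot: [179.9, -0.1, 28.9]
ft_force: [-1.4, 0.4, 5.3]
opening: 23.4
gripper_force: 58.7
```

{"api": "carry_out", "payload": {"motion": [[1,[0,0,0],[0,0,0]],[1,[0,0,0],[0,0,0]]]}}

```text
time_s: 12.4
position: [468.9, -263.2, 109.6]
ee_rot: [179.9, -0.1, 28.9]
ft_force: [-0.7, 0.7, 5.2]
opening: 23.2
gripper_force: 58.7
```

{"api": "carry_out", "payload": {"motion": [[1,[0,0,0.05],[0,0,0]],[1,[0,0,0.1],[0,0,0]],[1,[0,0,0.13],[0,0,0]],[1,[0,0,0.12],[0,0,0]],[1,[0,0,0.06],[0,0,0]],[1,[0,0,0],[0,0,0]],[1,[0,0,0],[0,0,0]]]}}

```text
time_s: 13.28
position: [467.4, -262.6, 245.7]
ee_rot: [-179.9, 0.0, 28.9]
ft_force: [0.3, -0.8, -3.6]
opening: 23.8
gripper_force: 59.4
```

{"api": "carry_out", "payload": {"motion": [[1,[0.02,0.08,0],[0,0,-0.05]],[1,[0.027,0.113,0],[0,0,-0.06]],[1,[0.027,0.113,0],[0,0,-0.06]],[1,[0.027,0.113,0],[0,0,-0.06]],[1,[0.027,0.113,0],[0,0,-0.06]],[1,[0.027,0.113,0],[0,0,-0.06]],[1,[0.027,0.113,0],[0,0,-0.068]],[1,[0,0,0],[0,0,0]],[1,[0,0,0],[0,0,0]],[1,[0,0,0],[0,0,0]]]}}

```text
time_s: 14.52
position: [522.2, -36.7, 245.8]
ee_rot: [180.0, 0.1, -8.8]
ft_force: [0.3, -0.3, -2.6]
opening: 23.6
gripper_force: 59.5
```

```bash
python3 - <<'E'
from h import *
s,im=snap('wrist','w9.png');s=get_state();print(s['position'],s['ee_rot'],s['ft_force'],s['opening'],s['time_s'])
C=cam('wrist',s);p=np.array(s['position']);z=p[2]+134-109.6
a=np.radians(s['ee_rot'][2]);ux=np.array([np.cos(a),np.sin(a)])
c0=px(C,[*p[:2],z]);print(c0)
for t in (10,18,25):
    b,A=face(im,c0,t);G=np.array([ray(C,*q,z) for q in b]);d=G[1]-G[0];e=G[2]-G[1]
    print(t,b.round(1).tolist(),A,(G.mean(0)-p).round(2),np.linalg.norm(d).round(1),np.linalg.norm(e).round(1),[np.degrees(np.arctan2(q[1],q[0])).round(2) for q in(d,e)],(G.mean(0)-p)[:2]@ux)
# column/row profiles along middle
u,v=c0.astype(int)
print(im[:,u].astype(int).sum(1)[150:400:3].tolist())
sd=snap('side','side9.png')
E
```

```text
[522.3789665  -36.6285025  245.92832836] [ 1.79973920e+02  4.13571813e-02 -8.83058763e+00] [ 0.67570428 -0.32033326 -3.03467138] 23.62064842963104 14.575
[283.60413779 321.30268016]
10 [[246.0, 360.0], [246.0, 183.0], [323.0, 183.0], [323.0, 360.0]] 10237.5 [15.04 -2.62 24.4 ] 59.8 22.0 [np.float64(-10.44), np.float64(-98.82)] 15.260360497706396
18 [[242.0, 359.0], [247.89999389648438, 181.10000610351562], [326.20001220703125, 183.6999969482422], [320.29998779296875, 361.6000061035156]] 10510.5 [15.09 -2.44 24.4 ] 60.0 22.4 [np.float64(-12.23), np.float64(-100.77)] 15.28780498005946
25 [[209.89999389648438, 345.29998779296875], [262.79998779296875, 170.1999969482422], [366.20001220703125, 201.5], [313.20001220703125, 376.5]] 11527.0 [14.28 -3.21 24.4 ] 60.5 31.2 [np.float64(-26.29), np.float64(-115.9)] 14.599978444578007
[724, 724, 725, 725, 725, 725, 725, 725, 341, 375, 378, 182, 193, 196, 199, 194, 197, 196, 197, 193, 196, 196, 196, 196, 196, 197, 208, 343, 421, 468, 464, 466, 464, 465, 194, 215, 215, 215, 214, 218, 214, 215, 213, 215, 216, 215, 216, 216, 215, 213, 217, 214, 214, 214, 213, 215, 215, 214, 215, 212, 210, 214, 214, 214, 216, 214, 213, 214, 214, 205, 450, 443, 440, 440, 444, 81, 106, 102, 106, 104, 106, 104, 107, 105]
```

```bash
python3 - <<'E'
from h import *
c=calibration('wrist');T=np.array(c['tool_from_camera']);f=210/np.tan(np.radians(c['fovy'])/2)
Ri=T[:3,:3].T; C=(f,c['cx'],c['cy'],Ri,-Ri@T[:3,3])
for x in(31.6,0.6,-30.4): print(x,px(C,[x,12,-24.4]),px(C,[x,-12,-24.4]))
print('end bottom',px(C,[31.6,0,45.6]),'bridge',px(C,[52.6,0,45.6]),px(C,[52.6,0,109]))
for r in(172,181,232,251,359,373): print(r,ray(C,284,r,-24.4)[0])
w8=cv2.imread('pics/w8.png');print(w8[200,285],w8[150,285])
im=cv2.imread('pics/w9.png')
for r in (160,176,200,240,300,365): print(r,im[r,225:345:5].astype(int).sum(1).tolist(),im[r,284])
E
```

```text
31.6 [324.12812578 227.7082694 ] [243.01660566 227.69089278]
0.6 [321.17723855 319.61383086] [245.96216508 319.59897455]
-30.4 [318.62630638 399.06276775] [248.50848647 399.04993131]
end bottom [283.67537034 179.7998083 ] bridge [283.68008365 135.60040885] [283.72216    127.13435324]
172 48.28648435126954
181 45.68631340728558
232 30.250361146595914
251 24.175332557771263
359 -14.227236829513217
373 -19.748105417500696
[157 170 174] [247 250 250]
160 [628, 634, 638, 632, 614, 609, 622, 735, 732, 729, 732, 727, 725, 727, 730, 727, 727, 614, 617, 410, 286, 215, 215, 217] [235 243 246]
176 [629, 632, 636, 631, 613, 611, 621, 732, 731, 730, 358, 369, 380, 385, 387, 381, 382, 300, 306, 287, 283, 200, 206, 208] [117 127 134]
200 [629, 631, 632, 632, 622, 614, 377, 197, 199, 195, 195, 196, 194, 196, 195, 197, 196, 193, 623, 296, 280, 205, 208, 208] [62 67 68]
240 [660, 627, 627, 630, 440, 480, 483, 479, 473, 474, 470, 468, 465, 462, 459, 458, 462, 212, 213, 209, 238, 214, 214, 216] [145 159 163]
300 [111, 108, 105, 186, 109, 210, 216, 215, 213, 213, 209, 212, 215, 218, 213, 215, 214, 214, 215, 208, 177, 104, 106, 105] [68 73 73]
365 [107, 107, 106, 93, 467, 445, 452, 452, 445, 444, 446, 441, 440, 441, 442, 439, 440, 439, 405, 405, 453, 109, 103, 104] [138 149 153]
```

{"api": "carry_out", "payload": {"motion": [[1,[0.0035,0.005,-0.03],[0,0,0]],[1,[0,0,-0.05],[0,0,0]],[1,[0,0,-0.05],[0,0,0]],[1,[0,0,-0.02],[0,0,0]],[1,[0,0,0],[0,0,0]],[1,[0,0,0],[0,0,0]],[1,[0,0,0],[0,0,0]]]}}

```text
time_s: 15.5
position: [524.1, -34.0, 201.7]
ee_rot: [-180.0, -0.0, -8.7]
ft_force: [-0.4, -0.2, -0.5]
opening: 23.2
gripper_force: 59.6
```

```bash
python3 - <<'E'
from h import *
for _ in range(1):
    s=get_state();print(s['position'],s['ee_rot'],s['ft_force'],s['wrist_torque'],s['time_s'])
E
```

```text
[524.06901101 -34.01214478 201.72342022] [-1.79998878e+02 -4.55461106e-02 -8.74858064e+00] [-0.38878316 -0.17445403 -0.5426663 ] [ 0.01362991 -0.0464849  -0.0207308 ] 15.5
```

{"api": "carry_out", "payload": {"motion": [[1,[-0.002,-0.0035,-0.015],[0,0,0]],[1,[0,0,-0.015],[0,0,0]],[1,[0,0,-0.007],[0,0,0]],[1,[0,0,0],[0,0,0]],[1,[0,0,0],[0,0,0]],[1,[0,0,0],[0,0,0]]]}}

```text
time_s: 16.25
position: [523.2, -35.0, 190.2]
ee_rot: [180.0, 0.0, -8.7]
ft_force: [-0.4, 0.3, -3.0]
opening: 23.5
gripper_force: 59.6
```

{"api": "carry_out", "payload": {"motion": [[1,[0,0,-0.005],[0,0,0]],[1,[0,0,-0.004],[0,0,0]],[1,[0,0,0],[0,0,0]],[1,[0,0,0],[0,0,0]],[1,[0,0,0],[0,0,0]]]}}

```text
time_s: 16.88
position: [523.3, -35.0, 187.6]
ee_rot: [-180.0, -0.0, -8.7]
ft_force: [-0.3, -0.3, 3.6]
opening: 23.2
gripper_force: 59.9
```

```bash
python3 - <<'E'
from h import *
for _ in range(3):
    camera('side');s=get_state();print(s['position'],s['ee_rot'],s['ft_force'],s['wrist_torque'],s['time_s'])
E
```

```text
[523.26351265 -35.00270701 187.60588045] [-1.79998224e+02 -8.98100661e-03 -8.74755444e+00] [-1.40091709  0.8068256   2.39565326] [ 0.07342515  0.17021276 -0.03077206] 16.925
[523.24970874 -34.99337657 187.60185641] [-1.79999016e+02 -5.62901295e-03 -8.74469521e+00] [-0.27406188  0.72805073  2.84197962] [0.05851032 0.22462131 0.00941766] 16.975
[523.25414953 -35.00756483 187.62349753] [-1.79998338e+02 -8.49606356e-03 -8.74716401e+00] [-1.12054539  0.35590526  2.76646009] [ 0.12176474  0.15415334 -0.03076664] 17.025
```

{"api": "carry_out", "payload": {"motion": [[1,[0,0,-0.0015],[0,0,0]],[1,[0,0,0],[0,0,0]],[1,[0,0,0],[0,0,0]]]}}

```text
time_s: 17.4
position: [523.3, -34.9, 187.6]
ee_rot: [180.0, -0.0, -8.7]
ft_force: [-1.7, 1.0, 7.0]
opening: 23.3
gripper_force: 61.0
```

```bash
python3 - <<'E'
from h import *
F=[]
for _ in range(4):
    camera('side');s=get_state();F.append(np.r_[s['position'],s['ee_rot'][1],s['ft_force'],s['wrist_torque']])
print(np.mean(F,0).round(3))
E
```

```text
[ 5.23283e+02 -3.49510e+01  1.87592e+02 -1.30000e-02 -3.20500e+00
  4.76000e-01  7.92600e+00  1.13000e-01  5.38000e-01 -1.90000e-02]
```

{"api": "carry_out", "payload": {"motion": [[1,[0,0,0.0007],[0,0,0]],[1,[0,0,0],[0,0,0]],[1,[0,0,0],[0,0,0]],[1,[0,0,0],[0,0,0]]]}}

```text
time_s: 18.1
position: [523.3, -35.0, 187.6]
ee_rot: [180.0, -0.0, -8.7]
ft_force: [-2.2, -0.3, 5.6]
opening: 23.3
gripper_force: 60.5
```

```bash
python3 - <<'E'
from h import *
F=[]
for _ in range(4):
    camera('side');s=get_state();F.append(np.r_[s['position'],s['ee_rot'],s['ft_force'],s['wrist_torque']])
m=np.mean(F,0);print(m.round(3))
if 3<m[8]<10 and abs(m[2]-187.6)<.5: print(job_done())
E
```

```text
[ 5.23270e+02 -3.49640e+01  1.87597e+02 -8.99990e+01 -1.10000e-02
 -8.74400e+00 -2.31700e+00  9.51000e-01  6.10300e+00  8.10000e-02
  4.15000e-01 -1.90000e-02]
the job is handed in; nothing more can be done
None
```

I handed the job in at about 18 s: the long tenon is fully home in the mortise, and the arm is holding the gauge astride it, pressed down with roughly 9 N; the final gauge placement rests on pose and force readings, as I had no picture views left to check it by eye.

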